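Check a relay module on the tester and hang it up

ROBOT

A 7-joint arm with a two-finger parallel gripper is mounted at the origin on the work surface. World frame = base frame: x ahead of the robot, y to its left, z up, the work surface at z = 0. Lengths are in mm, angles in rad, forces in N, time in s.
With the tool pointing down it reaches from about 400 to 850 mm from the base axis. Payload 10.4 kg.
Tool frame: the origin (TCP) lies at the very end of the fingers, on their centre line; the grasp point (between the pads) lies 19 mm behind it (bot.grip_point_offset is the z of the grasp point in the tool frame, in mm); z points along the fingers, y is the direction in which the jaws open and shut (so a half turn about z gives the same grasp; the last joint's range is limited). The gripper opens to 87 mm and grips with 3 to 60 N. Pads are 19 mm wide; open, the fingers measure 117 mm over their backs; the gripper's body (75 mm by 190 mm) begins 51 mm behind the grasp point.
Start: joints at [-1.309, 0.332, -0.065, 1.46, 0.022, 1.35, -0.088], TCP at [175.59, 599.854, 185.776] pointing down, gripper open.
Joint ranges: [-2.6, 2.6], [-0.5, 2.12], [-1.47, 1.34], [0.16, 2.42], [-1.27, 4.41], [0.06, 2.06], [-2.6, 2.6]. Speed limits (rad/s): [2.22, 2.22, 2.79, 2.79, 3.14, 3.14, 3.14].

INTERFACE

Orientations are given as a unit quaternion [w, x, y, z].
In Python, from station import bot, imaging, ticket gives the robot as it stands.
- The arm moves only by the tool servo_tool, never from a script. Its argument "plan" is a list of rows, each a list of 4 numbers: the shift along the tool's x, y, z in m, then the turn about the tool's z in rad. A call has 1 to 5 rows; each row shifts and turns the commanded pose from where the row before left it, along the tool's axes as they then stand; what a row does not reach is not made up. A row lasts 1/12 s, in which the tool goes at most 41.7 mm and 7.16 degrees, less where a joint would pass 70% of its speed; a pose out of reach is approached as far as the arm can. A call is refused whole if a number of a shift passes 0.0417 or a number of a turn 0.125, either way. A call with a gripper value outside its range is refused whole. "grip" is the closure, from -1 (fully open) to 1 (shut), set as the call begins (left out, the last holds). The fingers move at their own pace and stop on an object; "squeeze" is the grip in N (left out, the last holds). Time passes only in rows, so rows that do not move let the fingers close. It gives the time, the measured TCP pose, the force and the opening at its end, in the units of the state.
- bot.get_obs(): the state, without advancing time (a new reading comes with each control period).
- imaging.capture(name): name is "scene" or "top"; returns a dict with "pixels" (400x640x3 uint8, red, green, blue), "fx", "fy", "cx", "cy" (pixels), "R" (3x3) and "t" (3): a world point X has camera coordinates R X + t. Camera axes: x right, y down, z forward; pixel columns grow to the right and rows downward; lengths in mm; the calibration is good to about 2 mm. A picture is of the moment at which its call begins. There is no depth.
- ticket.job_done(): hands the job in, once; it reports no verdict.
The state is a dict: "time_s": time; "qpos": joint angles; "qvel": joint speeds; "effort": joint torques, N m; "eef_pos": TCP position; "tcp_rot": TCP orientation; "wrist_force": force on the tool from outside, world axes, zero at the start; "torque": the same for the moment, N m; "width": opening from 0.0 (shut) to 1.0 (fully open).
Only numpy, scipy, OpenCV 4.12 (cv2) and the standard library are available. Lean on these libraries where they do the work, as an engineer would, in place of code of your own. Each camera call takes 0.05 s, during which the arm holds its last target. There are 200 camera calls.

TASK

Take the white relay module out of the sloped cradle by its handle and press its blue end squarely against the middle of the tester's sprung brass bar, so that the bar gives by about half its travel for a moment; then turn the module a quarter turn and press its red side against the bar in the same way. Finally hang the module by its handle on the yellow hook, near the middle of the handle, so that it hangs level and still. Leave the other things on the bench where they are.

Things in the scene. Friction and masses are not known exactly. Their poses are not given: they have to be found in the camera images.
- module: white relay module: body 50 x 110 x 44 mm (x, y, z), origin at the centre of its underside. On top a flat upright aluminium handle, 10 mm thick (x), 104 long (y): clear slot 84 long, 40 high (z 44 to 84), above it a grip bar 32 tall (z 84 to 116). Starts in the cradle leaning 30 deg, z square to the slope, x uphill. Grip only the bar's top 18 mm: keeps fingertips clear of the hook's upturned end
- blue_end (a point): centre of the blue contact patch on the module's +y end face (module frame 0, 55.5, 18 mm); the face is square to module y
- red_side (a point): centre of the red contact patch on the module's +x long side (module frame 25.5, 0, 18 mm); the face is square to module x
- handle_under (a point): middle of the underside of the grip bar (module frame 0, 0, 84 mm): this rests on the hook at the end
- cradle: grey sloped cradle, fixed, base 110 x 150 mm, origin on the bench under its centre: pocket 56 x 116 mm sloping 30 deg, low side to -x (towards the robot), rims 16 mm high; pocket floor centre 45 mm above the bench. It and the hook stand may swap sides. Lift the module out square to the slope by 30 mm
- tester: blue tester box 120 x 150 x 100 mm, fixed; origin on the bench under its centre, the brass bar on its -x face (towards the robot)
- bar_face (a point): centre of the front face of the tester's brass bar (60 mm wide, 36 mm tall, centre 44 mm above the bench); moves with the bar; its x axis is the direction in which the bar is pushed in (into the tester)
- bar (a joint): how far the brass bar is pushed in, in m: 0 out, 0.012 fully in; spring force about 1.5 N at 0 and 5 N fully in
- hook: fixed stand, origin on the bench below the seat: foot 190 x 120 x 10 mm, post with its front 85 mm behind (+x of) the origin, no higher than the arm; yellow bent flat hook: level arm 14 mm wide, 5 thick, top 200 mm above the bench, from the post to 50 mm in front (-x, towards the robot), where its end turns up 12 mm above the arm
- hook_seat (a point): the place on top of the hook's arm where the handle should rest, 200 mm above the bench; x points along the arm towards the post, the free end is at -x (45 mm of free arm on that side)
- tape: roll of yellow tape lying flat, 84 mm across, 40 mm tall, on the foot of the hook stand; origin at the centre of its underside; leave it alone
- jar: amber glass jar with black cap, 52 mm across, 65 mm tall, behind the cradle; origin at its underside; leave it alone
- screwdriver: red-handled screwdriver, 180 mm, lying near the robot; leave it alone
- relay: small white and grey relay block without a handle, 45 x 80 x 52 mm, near the robot; origin at its underside; leave it alone
- flux: clear bottle with red cap, 44 mm across, 110 mm tall, at the right; leave it alone
- bin: small empty blue open bin, 130 x 100 x 60 mm, at the left; leave it alone
- mouse: black computer mouse, 110 x 62 x 32 mm, at the right; leave it alone
Mind the look-alikes: they are no part of the job. What is shaped like the hook but turquoise is not meant.

How it is judged:
By the outcome, as a careful person would: the job done as asked, in the order asked, and still so for the second after the job is handed in, with the robot touching nothing.
It also fails if it takes over 67 s, if anything falls off the work surface, if the arm or the gripper's body presses on something with over 40 N, if the wrist force passes 120 N, or if a joint passes its speed limit or range.

## Working session

There is one attempt and no reset: what is moved stays moved. The work goes in short steps, Python scripts to look and compute and a tool call to move; the robot and the scene stay as the last step left them, time stands still between calls to the robot, and variables do not carry over. Pictures are saved under pics/ and viewed, about 8 in all and at most 12, crops included, and the job is handed in when it is done.

Besides the shell and the picture viewer there is one more tool, called in YAML: its name, and indented under it one key for each argument. servo_tool: Moves the arm, as the interface text tells. Its arguments: {"type":"object","properties":{"plan":{"type":"array","items":{"type":"array","items":{"type":"number"}}},"grip":{"type":"number"},"squeeze":{"type":"number"}},"required":["plan"]}

```bash
mkdir -p pics; ls
python3 - <<'E'
from station import bot, imaging
import cv2,numpy as np
o=bot.get_obs(); print(o, bot.grip_point_offset)
for n in("scene","top"):
    c=imaging.capture(n); cv2.imwrite(f"pics/{n}0.png",c["pixels"][:,:,::-1]); print(n,c["fx"],c["cx"],c["cy"],np.round(c["R"],3).tolist(),np.round(c["t"],1))
E
```

```text
pics
{'time_s': 0.0, 'qpos': array([-1.30860504,  0.33287531, -0.0646917 ,  1.46093248,  0.02157659,
        1.34989968, -0.08850495]), 'qvel': array([-0.00058443, -0.0002027 ,  0.00087816, -0.00113857,  0.0007453 ,
       -0.00113422, -0.00027934]), 'effort': array([-6.04749785e-04, -6.23258972e+01,  2.42989050e-02, -3.89896202e+01,
       -6.13931520e-02,  4.01370367e-02,  1.89455022e-04]), 'eef_pos': array([175.47969105, 599.4043453 , 184.95602009]), 'tcp_rot': array([-7.81899755e-05,  1.41913467e-01,  9.89878813e-01, -7.05929275e-04]), 'wrist_force': array([0.05233335, 0.31481142, 0.02363998]), 'torque': array([-0.06093921, -0.06335768, -0.00293119]), 'width': 1.0000477089902018} -18.700000000000003
scene 427.7651042317459 318.8953345044899 201.90807110417444 [[0.691, 0.723, -0.001], [0.523, -0.5, -0.69], [-0.499, 0.476, -0.724]] [-235.4 -171.5 1776.9]
top 379.24026954036884 312.10763029249443 197.4584093785625 [[0.014, -1.0, 0.001], [-0.98, -0.014, -0.199], [0.199, 0.002, -0.98]] [ -96.5  484.8 1654.6]
```

View pics/scene0.png

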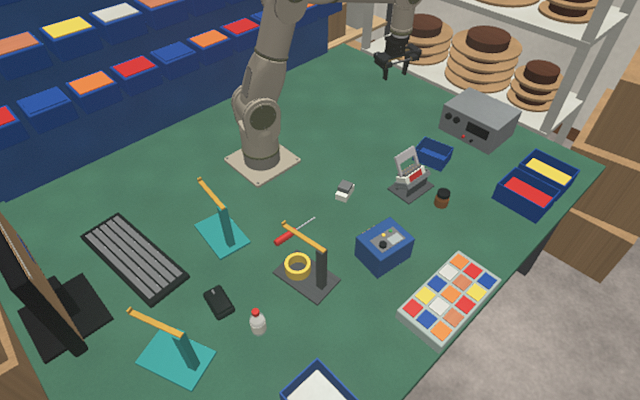

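View pics/top0.png

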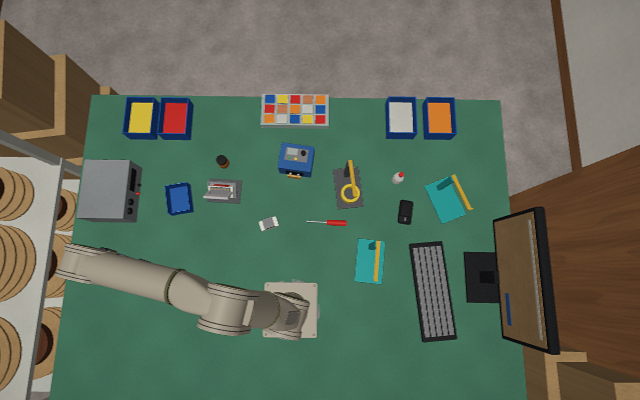

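The scene shows the module in its cradle at about (410,175), the tester at (385,245) and the grey-stand hook at (310,260). From the top they are at (222,190), (296,160) and (350,185). The turquoise hooks are decoys. Next I'll enlarge crops to get pixel features.

```bash
cat > h.py <<'E'
from station import bot, imaging
import cv2,numpy as np
from scipy.spatial.transform import Rotation as Ro
def cap(n,f=None):
    c=imaging.capture(n)
    if f: cv2.imwrite(f"pics/{f}.png",c["pixels"][:,:,::-1])
    return c
def ray(c,u,v):
    d=np.array([(u-c["cx"])/c["fx"],(v-c["cy"])/c["fy"],1]); R=np.array(c["R"]); return -R.T@np.array(c["t"]),R.T@d
def plane(c,u,v,z):
    o,d=ray(c,u,v); return o+d*(z-o[2])/d[2]
def tri(c1,p1,c2,p2):
    A=[];b=[]
    for c,p in((c1,p1),(c2,p2)):
        o,d=ray(c,*p); d/=np.linalg.norm(d); M=np.eye(3)-np.outer(d,d); A.append(M); b.append(M@o)
    x=np.linalg.lstsq(np.vstack(A),np.hstack(b),rcond=None)[0]
    return x,[float(np.linalg.norm(M@x-bb)) for M,bb in zip(A,b)]
def proj(c,X):
    p=np.array(X)@np.array(c["R"]).T+c["t"]; return np.c_[p[...,0]/p[...,2]*c["fx"]+c["cx"],p[...,1]/p[...,2]*c["fy"]+c["cy"]]
def crop(c,x0,y0,w,h,s):
    im=cv2.resize(c["pixels"][y0:y0+h,x0:x0+w,::-1],None,fx=s,fy=s,interpolation=cv2.INTER_CUBIC)
    for i in range((x0+9)//10*10,x0+w,10): cv2.putText(im,str(i),(int((i-x0+.5)*s),8),0,.3,(255,255,255)); cv2.line(im,(int((i-x0+.5)*s),10),(int((i-x0+.5)*s),14),(255,255,255))
    for j in range((y0+9)//10*10,y0+h,10): cv2.putText(im,str(j),(0,int((j-y0+.5)*s)),0,.3,(255,255,255)); cv2.line(im,(20,int((j-y0+.5)*s)),(24,int((j-y0+.5)*s)),(255,255,255))
    return im
E
python3 - <<'E'
from h import *
s=cap("scene");t=cap("top")
a=np.hstack([crop(s,380,140,65,72,4),crop(s,350,210,65,72,4),crop(s,268,205,65,72,4)])
a2=np.hstack([crop(t,195,165,65,72,4),crop(t,265,125,65,72,4),crop(t,320,145,65,72,4)])
cv2.imwrite("pics/c0.png",np.vstack([a,a2]))
E
```

```text
(no output)
```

View pics/c0.png

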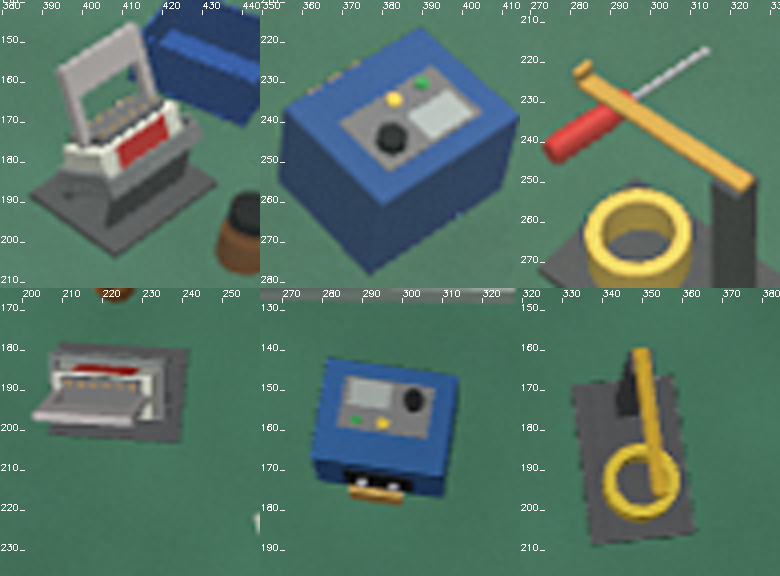

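Run:
```python
from h import *
s=cap("scene");t=cap("top")
def P(n,p,q): x,e=tri(s,p,t,q); print(n,x.round(1),np.round(e,1))
P("handle top +y",(413.2,145.5),(202.7,196.7)); P("handle top -y",(395,156.5),(228.7,198.2))
print("cradle base top view z0/6")
for q in((209.5,178.7),(241.7,179.7),(239.7,202.7),(206.5,201)): print(plane(t,*q,5).round(1))
for q in((387,188.2),(407.7,203.2),(433.2,185.5)): print('s',plane(s,*q,0).round(1))
print("tester top z100")
for q in((355,238.5),(389.5,216.5),(414.7,239),(380,260.7)): print('s',plane(s,*q,100).round(1))
for q in((281.5,141.7),(314.2,146.5)): print('t',plane(t,*q,100).round(1))
print("bar top z62",[plane(t,*q,62).round(1) for q in((286.5,174.2),(300.5,177.2),(293.5,176))])
P("hook free",(283,221.5),(354.5,195.5)); P("hook post",(323.7,250.7),(349.7,160))
for q in((354.5,195.5),(349.7,160)): print('t',plane(t,*q,206).round(1))
for q in((283,221.5),(323.7,250.7)): print('s',plane(s,*q,200).round(1))
# yellow masks
for c,r in((s,(265,205,75,55)),(t,(335,150,35,60))):
    x,y,w,h=r; hsv=cv2.cvtColor(c["pixels"][y:y+h,x:x+w],cv2.COLOR_RGB2HSV); print(np.unique(hsv[(hsv[...,1]>120)&(hsv[...,2]>150)][:,0],return_counts=True))
```

```text
handle top +y [464.5 375.  141.5] [0.9 0.9]
handle top -y [460.6 265.4 148. ] [4.1 4.1]
cradle base top view z0/6
[577.1 389.1   5. ]
[574.5 239.1   5. ]
[465.6 242.7   5. ]
[471.3 395.8   5. ]
s [463.7 248.9   0. ]
s [569.5 243.3   0. ]
s [578.9 391.2   0. ]
tester top z100
s [599.  -87.2 100. ]
s [614.5  64.8 100. ]
s [731.8  48.7 100. ]
s [710.7 -95.5 100. ]
t [728.9  51.2 100. ]
t [708.5 -95.8 100. ]
bar top z62 [array([588.8,  27.4,  62. ]), array([575.7, -36.1,  62. ]), array([580.8,  -4.4,  62. ])]
hook free [ 463.5 -262.8  209.6] [1. 1.]
hook post [ 617.5 -244.8  197.6] [0.3 0.3]
t [ 464.8 -262.4  206. ]
t [ 615.1 -243.7  206. ]
s [ 456.2 -258.6  200. ]
s [ 618.7 -246.3  200. ]
(array([ 0,  1,  2,  3,  4,  5,  6,  9, 13, 14, 16, 17, 18, 19, 20, 21, 22,
       23, 24, 25, 26], dtype=uint8), array([ 1, 49, 45,  4,  5,  3,  2,  1,  2,  1,  1,  2,  5, 52, 89, 81, 27,
       31, 12, 15, 32]))
(array([18, 19, 20, 21, 22, 23, 24, 25], dtype=uint8), array([ 1,  1, 12, 12, 90, 19, 36, 99]))
```

Run:
```python
from h import *
s=cap("scene");t=cap("top")
def rect(c,box,f,z,n):
    x,y,w,h=box; sc=6
    im=cv2.resize(c["pixels"][y:y+h,x:x+w],None,fx=sc,fy=sc,interpolation=cv2.INTER_CUBIC); hsv=cv2.cvtColor(im,cv2.COLOR_RGB2HSV).astype(int)
    m=f(hsv).astype(np.uint8); m=cv2.morphologyEx(m,cv2.MORPH_CLOSE,np.ones((9,9)))
    k=max(cv2.findContours(m,0,1)[0],key=cv2.contourArea)
    k=cv2.convexHull(k)[:,0]
    p=np.array([plane(c,x+(a+.5)/sc-.5,y+(b+.5)/sc-.5,z)[:2] for a,b in k],np.float32)
    r=cv2.minAreaRect(p); print(n,np.round(r[0],1),np.round(r[1],1),round(r[2],1)); return k
hs=cv2.cvtColor(s["pixels"],cv2.COLOR_RGB2HSV); print(hs[225,385],hs[258,362],hs[255,400]); ht=cv2.cvtColor(t["pixels"],cv2.COLOR_RGB2HSV);print(ht[145,290],ht[174,310], ht[200,225],hs[195,408],hs[194,395], ht[185,340],ht[176,293])
tb=lambda h:(h[...,0]>102)&(h[...,0]<125)&(h[...,2]>125)&(h[...,1]>100)
rect(s,(350,210,72,75),tb,100,"tester s"); 
dk=lambda h:(h[...,1]<60)&(h[...,2]<115)
rect(s,(382,170,56,38),dk,3,"cradle s"); rect(t,(200,172,50,36),dk,3,"cradle t")
rect(t,(328,160,40,52),dk,10,"hookfoot t")
yl=lambda h:(h[...,0]>14)&(h[...,0]<24)&(h[...,1]>110)&(h[...,2]>140)
rect(s,(285,222,45,40),yl,200,"arm s"); rect(t,(343,155,12,25),yl,200,"arm t")
rect(t,(280,168,28,14),yl,62,"bar t")
```

```text
[108 143 162] [107 126  91] [107 125  96]
[107 172 147] [106 161  79] [98 12 83] [78 21 60] [75 21 72] [120   3  84] [ 22 135 189]
tester s [662.6 -14.9] [147.7 118.6] 82.4
cradle s [522.7 327.1] [172.9 115.6] 87.1
cradle t [522.7 322.3] [160.3 111.6] 87.3
hookfoot t [ 562.6 -251.4] [227.9 121.5] 7.3
arm s [ 542.9 -254.6] [157.2  17.9] 7.4
arm t [ 575.4 -250.9] [85.5 19.1] 7.2
bar t [582.3  -4.3] [59.2  9. ] 82.0
```

servo_tool:
  plan:
    - [0,0,0,0.122]
    - [0,0,0,0.122]
    - [0,0,0,0.122]
    - [0,0,0,0.122]
    - [0,0,0,0.122]
  grip: -1

```text
time_s: 0.82
eef_pos: [175.6, 599.9, 185.8]
tcp_rot: [-0.0, 0.435, 0.9, 0.0]
wrist_force: [0.2, 0.1, -0.8]
width: 1.002
```

servo_tool:
  plan:
    - [0,0,0,0.122]
    - [0,0,0,0.122]
    - [0,0,0,0.122]
    - [0,0,0,0.122]
    - [0,0,0,0.122]

```text
time_s: 1.23
eef_pos: [175.6, 599.8, 185.8]
tcp_rot: [-0.0, 0.686, 0.728, 0.0]
wrist_force: [-0.2, -0.2, 0.6]
width: 0.999
```

servo_tool:
  plan:
    - [0,0,0,0.115]
    - [-0.024,0.0278,-0.0014,0]
    - [-0.024,0.0278,-0.0014,0]
    - [-0.024,0.0278,-0.0014,0]
    - [-0.024,0.0278,-0.0014,0]

```text
time_s: 1.65
eef_pos: [282.9, 497.3, 191.5]
tcp_rot: [-0.0, 0.724, 0.69, 0.0]
wrist_force: [0.3, 0.6, 0.2]
width: 1.001
```

servo_tool:
  plan:
    - [-0.024,0.0278,-0.0014,0]
    - [-0.024,0.0278,-0.0014,0]
    - [-0.024,0.0278,-0.0014,0]
    - [-0.024,0.0278,-0.0014,0]
    - [-0.024,0.0278,-0.0014,0]

```text
time_s: 2.07
eef_pos: [416.0, 370.5, 198.7]
tcp_rot: [-0.0, 0.724, 0.69, 0.0]
wrist_force: [0.3, 0.5, 0.2]
width: 1.0
```

servo_tool:
  plan:
    - [-0.024,0.0278,-0.0014,0]
    - [0,0,0,0]
    - [0,0,0,0]

```text
time_s: 2.32
eef_pos: [443.2, 344.6, 200.0]
tcp_rot: [0.0, 0.726, 0.688, 0.0]
wrist_force: [-0.4, 1.4, -0.2]
width: 1.003
```

servo_tool:
  plan:
    - [-0.0228,0.0256,0,0]
    - [0,0,0.03,0]
    - [0,0,0,0]

```text
time_s: 2.57
eef_pos: [464.5, 321.2, 165.9]
tcp_rot: [-0.0, 0.724, 0.689, -0.003]
wrist_force: [-1.3, 0.9, -1.8]
width: 1.003
```

Run:
```python
from h import *
s=cap("scene");t=cap("top"); print(bot.get_obs()["eef_pos"])
cv2.imwrite("pics/c1.png",np.hstack([crop(s,375,105,65,90,6),crop(t,190,160,65,90,6)]))
```

```text
[464.33061073 323.55447746 169.36983367]
```

View pics/c1.png

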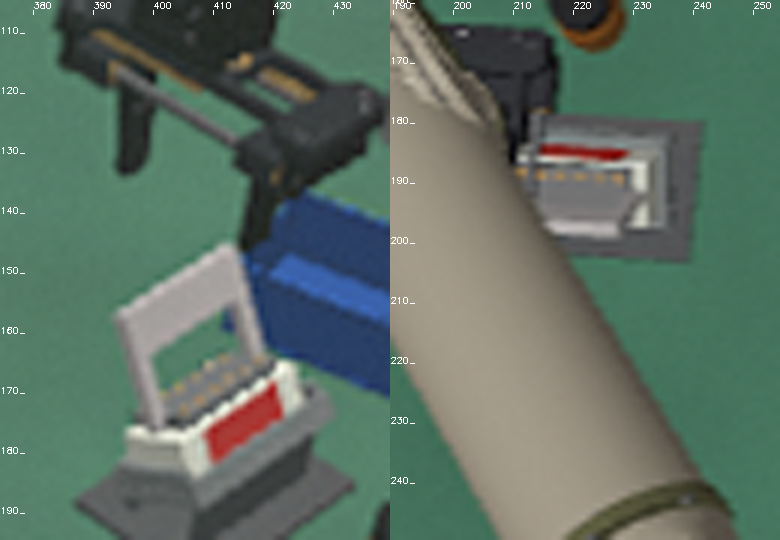

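The scene crop shows the fingertips at about (395,132) and (415,146), above and behind the bar at (395–413,146–157). I'll check these against the projection.

Run:
```python
from h import *
s=cap("scene"); o=bot.get_obs(); print(o["eef_pos"],o["time_s"],o["qpos"].round(2))
p=np.array([464.5,321,166.5]);j=np.array([.9985,-.05,0])
print(proj(s,np.array([p-50*j,p,p+50*j])).round(1))
T=np.array([463.5,320.3,145]); print(proj(s,np.array([T,T+[2.5,52,0],T-[2.5,52,0]])).round(1))
```

```text
[464.85823914 324.08336037 170.36580995] 2.7167 [-1.    0.21  0.36  1.66 -0.08  1.28 -0.67]
[[394.9 140.2]
 [405.  146.6]
 [415.5 153.3]]
[[403.8 151.1]
 [413.  145.3]
 [394.4 157.1]]
```

Run:
```python
from h import *
s=cap("scene"); o=bot.get_obs(); p=o["eef_pos"]; print(p,o["qvel"].round(3),o["tcp_rot"].round(3))
R=Ro.from_quat(np.roll(o["tcp_rot"],-1)).as_matrix(); x0,y0,S=370,90,8
im=crop(s,x0,y0,75,75,S)
for a in(-58,-43,0,43,58):
  for z in (0,-19):
    u,v=proj(s,(p+R@[0,a,z])[None])[0]; cv2.circle(im,(int((u-x0+.5)*S),int((v-y0+.5)*S)),3,(0,0,255) if z==0 else (0,255,0),-1)
cv2.imwrite("pics/c2.png",im)
```

```text
[465.2433322  324.22635431 170.89051312] [ 0.001 -0.005  0.008 -0.006  0.002 -0.005  0.005] [-0.     0.723  0.69   0.001]
```

View pics/c2.png

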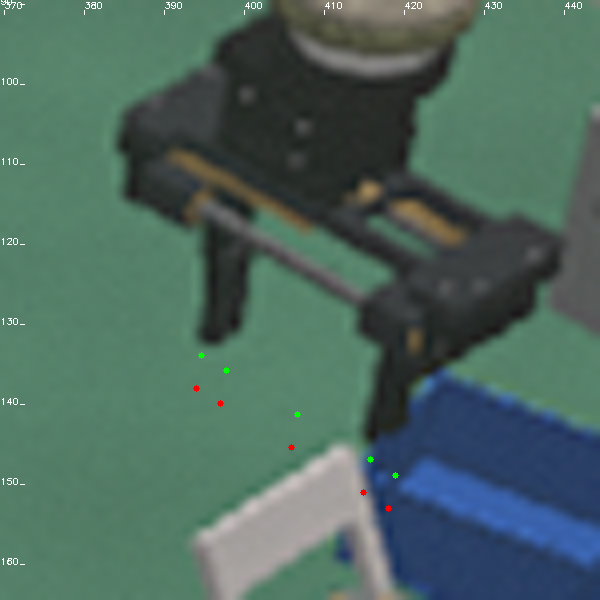

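Both views of the fingertips sit about 8 px above the projected TCP. I'll check whether the start picture shows the same offset.

Run:
```python
from h import *
s=cap("scene"); t=cap("top"); ims=[]
o=bot.get_obs()
for c,f,p,q,x0,y0,w in((s,"scene0",np.array([175.6,599.9,185.8]),[0,.1419,.9899,0],360,20,70),(t,"top0",np.array([175.6,599.9,185.8]),[0,.1419,.9899,0],40,220,70)):
    R=Ro.from_quat(np.roll(q,-1)).as_matrix(); S=5.5
    c=dict(c); c["pixels"]=cv2.imread(f"pics/{f}.png")[:,:,::-1]; im=crop(c,x0,y0,w,70,S)
    for a in(-58,-43,0,43,58):
      for z in(0,-70):
        u,v=proj(c,(p+R@[0,a,z])[None])[0]; print(round(u,1),round(v,1),end=' | '); cv2.circle(im,(int((u-x0+.5)*S),int((v-y0+.5)*S)),3,(0,0,255) if z==0 else (0,255,0),-1)
    ims.append(im)
cv2.imwrite("pics/c3.png",np.hstack(ims))
```

```text
381.9 87.2 | 383.6 72.3 | 384.8 86.3 | 386.7 71.4 | 393.2 83.9 | 395.3 69.0 | 401.5 81.4 | 403.8 66.6 | 404.3 80.6 | 406.7 65.8 | 151.3 269.0 | 143.6 268.8 | 147.8 267.9 | 139.9 267.6 | 137.7 264.7 | 129.4 264.2 | 127.7 261.5 | 118.9 260.8 | 124.2 260.3 | 115.3 259.7 |
```

View pics/c3.png

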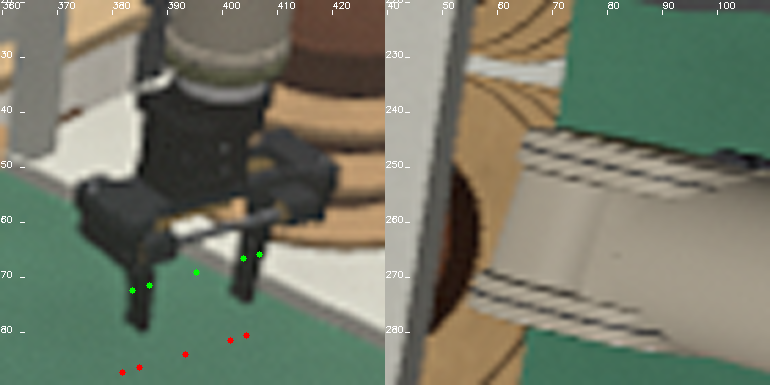

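Run:
```python
from h import *
t=cap("top"); cv2.imwrite("pics/c4.png",np.hstack([crop(t,190,150,65,75,6)]))
for z in(240,275,300): print(z,plane(t,215.5,164,z).round(1), plane(t,214,182,z).round(1))
o=bot.get_obs(); print(o["eef_pos"],o["wrist_force"])
```

```text
240 [579.9 303.  240. ] [504.9 304.2 240. ]
275 [569.6 293.6 275. ] [496.4 294.8 275. ]
300 [562.3 287.  300. ] [490.4 288.1 300. ]
[465.83667034 323.64610753 170.86848971] [-0.80309817  0.34214983  0.03523518]
```

servo_tool:
  plan:
    - [-0.0033,0.002,0.0,0]
    - [0,0,0.015,0]
    - [0,0,0.015,0]
    - [0,0,0.01,0]
    - [0,0,0,0]

```text
time_s: 3.33
eef_pos: [466.8, 318.3, 127.9]
tcp_rot: [-0.0, 0.724, 0.69, -0.002]
wrist_force: [-1.0, -0.3, -0.8]
width: 0.997
```

servo_tool:
  plan:
    - [0,0,0,0]
    - [0,0,0,0]
    - [0,0,0,0]

```text
time_s: 3.58
eef_pos: [468.3, 319.4, 130.7]
tcp_rot: [-0.0, 0.724, 0.69, 0.001]
wrist_force: [0.3, 0.2, -0.3]
width: 1.0
```

```bash
cat > over.py <<'E'
from h import *
def view(f,cx,cy,w=75,S=8,h=None):
    s=cap("scene"); o=bot.get_obs(); p=o["eef_pos"]; print(o["time_s"],p,o["wrist_force"].round(1),o["torque"].round(2),o["width"])
    R=Ro.from_quat(np.roll(o["tcp_rot"],-1)).as_matrix(); h=h or w; x0,y0=cx-w//2,cy-h//2
    im=crop(s,x0,y0,w,h,S)
    for a in(-43,0,43):
        u,v=proj(s,(p+R@[0,a,0])[None])[0]; cv2.circle(im,(int((u-x0+.5)*S),int((v-y0+.5)*S)),2,(0,0,255),-1)
    cv2.imwrite(f"pics/{f}.png",im)
E
python3 -c "
from over import *
view('c5',405,145)"
```

```text
3.6333 [468.24388669 319.41264583 130.65386554] [ 0.1 -0.3 -0.4] [-0.08  0.01  0.01] 1.002450014901983
```

View pics/c5.png

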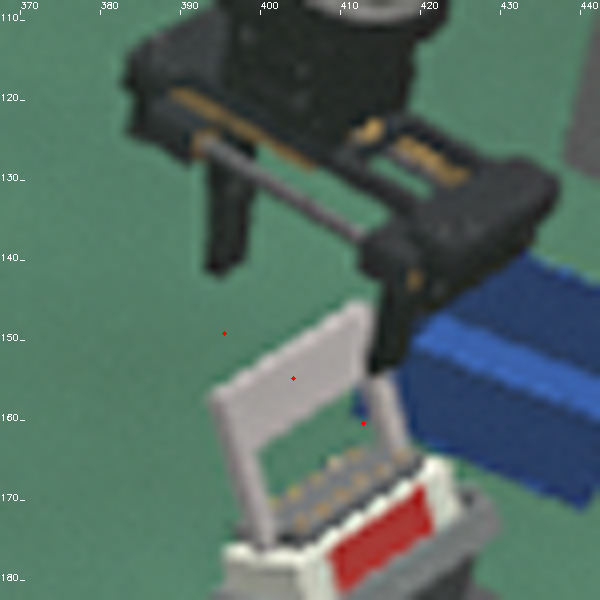

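The tips are at (395,141) and (414,154), still clearly higher than the reported TCP suggests: the reading is about 35 mm low, or the TCP lies below the tips. I'll go lower and close lightly. On the tilted bar, the opening then shows how deep the fingers are.

servo_tool:
  plan:
    - [0,0,0.012,0]
    - [0,0,0.012,0]
    - [0,0,0.01,0]
    - [0,0,0,0]
    - [0,0,0,0]

```text
time_s: 4.05
eef_pos: [467.2, 318.6, 94.6]
tcp_rot: [0.0, 0.724, 0.69, -0.001]
wrist_force: [0.5, -0.2, -0.2]
width: 0.994
```

servo_tool:
  plan:
    - [0,0,0,0]
    - [0,0,0,0]
    - [0,0,0,0]
    - [0,0,0,0]
    - [0,0,0,0]
  grip: 1
  squeeze: 3

```text
time_s: 4.47
eef_pos: [467.9, 319.2, 96.1]
tcp_rot: [-0.0, 0.724, 0.69, 0.0]
wrist_force: [0.3, 0.2, 0.3]
width: 0.699
```

servo_tool:
  plan:
    - [0,0,0,0]
    - [0,0,0,0]
    - [0,0,0,0]
    - [0,0,0,0]
    - [0,0,0,0]

```text
time_s: 4.88
eef_pos: [467.8, 319.1, 95.7]
tcp_rot: [-0.0, 0.724, 0.69, -0.0]
wrist_force: [0.3, 0.8, -0.0]
width: 0.324
```

servo_tool:
  plan:
    - [0,0,0,0]
    - [0,0,0,0]

```text
time_s: 5.05
eef_pos: [467.7, 319.1, 95.7]
tcp_rot: [-0.0, 0.724, 0.69, -0.0]
wrist_force: [-2.3, 0.7, 0.7]
width: 0.187
```

servo_tool:
  plan:
    - [0,0,0,0]
    - [0,0,0,0]
    - [0,0,0,0]
    - [0,0,0,0]
    - [0,0,0,0]

```text
time_s: 5.47
eef_pos: [467.6, 319.1, 95.7]
tcp_rot: [-0.0, 0.724, 0.69, -0.0]
wrist_force: [-1.4, -0.8, 0.3]
width: 0.184
```

```bash
python3 -c "
from over import *
view('c6',405,152,w=60,S=10)"
```

```text
5.5167 [467.62220018 319.14068817  95.7326463 ] [-2.6  0.6  1.4] [-0.18  0.56 -0.01] 0.18407033771457773
```

View pics/c6.png

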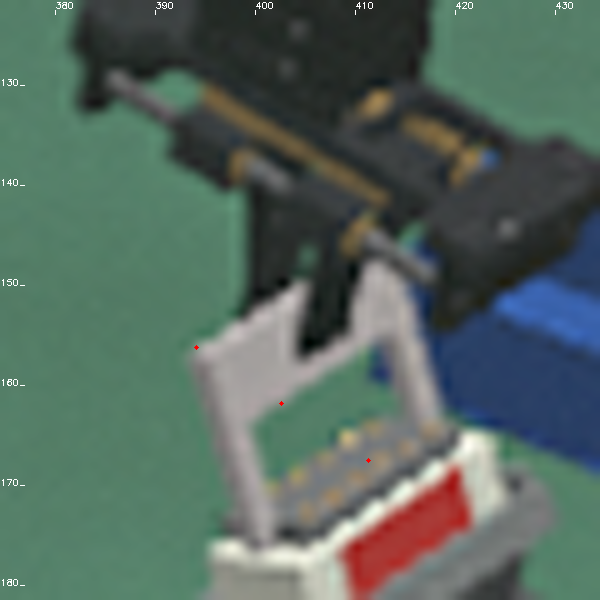

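Near finger tip at about (405.5,157) on the bar's middle height; the opening of 16 mm means about 15 mm engaged, so the grip depth is right. Next I squeeze harder and lift square to the slope.

servo_tool:
  plan:
    - [0,0,0,0]
    - [0,0,0,0]
    - [0,0,0,0]
    - [0,0,0,0]
  squeeze: 12

```text
time_s: 5.85
eef_pos: [467.8, 319.1, 95.8]
tcp_rot: [-0.0, 0.724, 0.69, 0.0]
wrist_force: [-3.1, -0.1, 2.2]
width: 0.178
```

servo_tool:
  plan:
    - [0,-0.002,-0.0035,0]
    - [0,-0.002,-0.0035,0]
    - [0,-0.002,-0.0035,0]
    - [0,-0.002,-0.0035,0]
    - [0,0,0,0]

```text
time_s: 6.27
eef_pos: [459.9, 319.9, 110.7]
tcp_rot: [-0.0, 0.724, 0.69, 0.001]
wrist_force: [2.4, 0.5, -3.9]
width: 0.13
```

servo_tool:
  plan:
    - [0,-0.0025,-0.0043,0]
    - [0,-0.0025,-0.0043,0]
    - [0,-0.0025,-0.0043,0]
    - [0,-0.0025,-0.0043,0]
    - [0,-0.0025,-0.0043,0]
  squeeze: 25

```text
time_s: 6.68
eef_pos: [446.9, 320.1, 131.7]
tcp_rot: [-0.0, 0.724, 0.69, -0.0]
wrist_force: [-0.2, -0.5, -3.9]
width: 0.108
```

servo_tool:
  plan:
    - [0,-0.001,-0.01,0]
    - [0,0,-0.015,0]
    - [0,0,-0.02,0]
    - [0,0,-0.02,0]
    - [0,0,0,0]
  squeeze: 55

```text
time_s: 7.1
eef_pos: [447.9, 321.4, 200.9]
tcp_rot: [-0.0, 0.724, 0.689, 0.003]
wrist_force: [1.2, 0.0, -3.0]
width: 0.107
```

servo_tool:
  plan:
    - [0,0,0,0]
    - [0,0,0,0]
    - [0,0,0,0]

```text
time_s: 7.35
eef_pos: [445.7, 319.8, 195.0]
tcp_rot: [-0.0, 0.724, 0.69, -0.001]
wrist_force: [0.5, 0.0, -4.8]
width: 0.105
```

```bash
python3 -c "
from over import *
view('c7',403,147,w=60,S=9,h=66)"
```

```text
7.4 [445.73701424 319.71927589 195.0353746 ] [ 0.6  0.6 -3.3] [-0.16  0.08  0.01] 0.10651925242174862
```

View pics/c7.png

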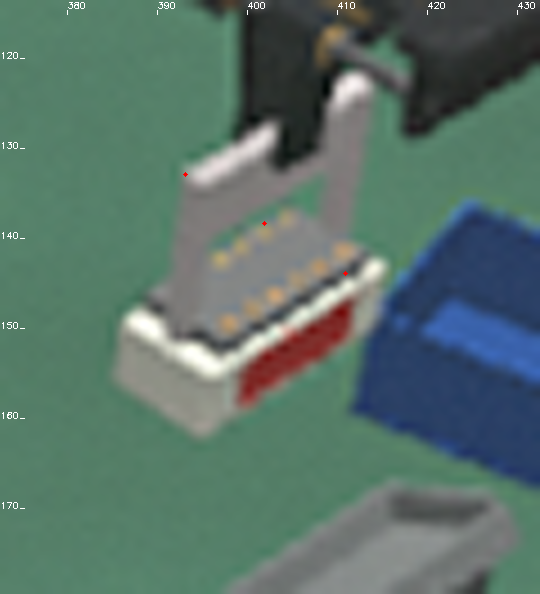

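The module hangs upright and flush in the grip: bottom corner at (395,162), red patch at (405,152.7). From these I get the module's height and position relative to the reported TCP.

```bash
cat > mod.py <<'E'
from h import *
def red(c,x0,y0,w,h):
    hsv=cv2.cvtColor(c["pixels"][y0:y0+h,x0:x0+w],cv2.COLOR_RGB2HSV); m=((hsv[...,0]<8)|(hsv[...,0]>172))&(hsv[...,1]>120)&(hsv[...,2]>60)
    wt=m*1.0; M=cv2.moments(wt.astype(np.float32)); return x0+M["m10"]/M["m00"],y0+M["m01"]/M["m00"],int(m.sum())
E
python3 - <<'E'
from mod import *
s=cap("scene");p=bot.get_obs()["eef_pos"];print(p)
u,v,n=red(s,390,140,35,25);print(u,v,n)
a=np.deg2rad(-2.8);R=np.array([[np.cos(a),-np.sin(a)],[np.sin(a),np.cos(a)]])
def solve(name,uv,m):  # xy known -> z least squares
    xy=p[:2]+R@m[:2]; best=[]
    for z in np.arange(60,330,.5): best.append((np.linalg.norm(proj(s,np.array([[*xy,z]]))[0]-uv),z))
    e,z=min(best); q=proj(s,np.array([[*xy,z]]))[0]; print(name,"z",z,"origin z",z-m[2],"resid",(q-uv).round(2))
solve("red",(u,v),(25.5,0,18)); solve("corner",(395.1,162.05),(25,-55,0)); solve("htop-y",(395.5,132.6),(5,-52,116))
E
```

```text
[445.84375514 319.76590417 195.18297805]
405.3829787234043 152.70212765957447 47
red z 143.5 origin z 125.5 resid [-0.26 -0.09]
corner z 128.5 origin z 128.5 resid [-0.6  -0.05]
htop-y z 250.0 origin z 134.0 resid [-0.27 -0.06]
```

servo_tool:
  plan:
    - [-0.0258,0.0048,0,0]
    - [-0.0258,0.0048,0,0]
    - [-0.0258,0.0048,0,0]
    - [-0.0258,0.0048,0,0]
    - [-0.0258,0.0048,0,0]

```text
time_s: 7.87
eef_pos: [463.7, 188.7, 195.7]
tcp_rot: [-0.0, 0.724, 0.69, -0.0]
wrist_force: [0.3, -0.2, -3.6]
width: 0.108
```

servo_tool:
  plan:
    - [-0.0258,0.0048,0,0]
    - [-0.0258,0.0048,0,0]
    - [-0.0258,0.0048,0,0]
    - [-0.0258,0.0048,0,0]
    - [-0.0258,0.0048,0,0]

```text
time_s: 8.28
eef_pos: [481.3, 58.7, 195.8]
tcp_rot: [-0.0, 0.724, 0.69, -0.0]
wrist_force: [1.2, 0.4, -3.6]
width: 0.111
```

servo_tool:
  plan:
    - [-0.0258,0.0048,0,0]
    - [-0.0258,0.0048,0,0]
    - [0,0,0,0.092]
    - [0,0,0,0.092]
    - [0,0,0,0.092]

```text
time_s: 8.7
eef_pos: [488.4, 7.5, 195.7]
tcp_rot: [-0.0, 0.814, 0.581, -0.0]
wrist_force: [-0.4, -0.0, -3.8]
width: 0.105
```

servo_tool:
  plan:
    - [0,0,0,0.092]
    - [0,0,0,0.092]
    - [0,0,0,0.092]
    - [0,0,0,0.092]
    - [0,0,0,0.092]

```text
time_s: 9.12
eef_pos: [488.4, 8.0, 195.7]
tcp_rot: [-0.0, 0.925, 0.381, -0.0]
wrist_force: [-0.1, 0.1, -3.7]
width: 0.106
```

servo_tool:
  plan:
    - [0,0,0,0.092]
    - [0,0,0,0.092]
    - [0,0,0,0.092]
    - [0,0,0,0.092]
    - [0,0,0,0.092]

```text
time_s: 9.53
eef_pos: [488.4, 8.0, 195.7]
tcp_rot: [0.0, 0.987, 0.16, -0.0]
wrist_force: [0.6, 0.4, -3.5]
width: 0.107
```

servo_tool:
  plan:
    - [0,0,0,0.092]
    - [0,0,0,0.092]
    - [0,0,0,0.092]
    - [0,0,0,0.092]
    - [0,0,0,0.092]

```text
time_s: 9.95
eef_pos: [488.3, 8.0, 195.7]
tcp_rot: [0.0, 0.998, -0.069, -0.0]
wrist_force: [0.2, 0.5, -4.3]
width: 0.107
```

servo_tool:
  plan:
    - [0,0,0,0]
    - [0,0,0,0]
    - [0,0,0,0]

```text
time_s: 10.2
eef_pos: [488.5, 8.1, 196.0]
tcp_rot: [0.0, 0.998, -0.066, -0.0]
wrist_force: [1.1, -0.2, -3.8]
width: 0.104
```

```bash
cat >> mod.py <<'E'
def blob(c,pred,color,r=14):
    x0,y0=int(pred[0])-r,int(pred[1])-r; S=6
    im=cv2.resize(c["pixels"][y0:y0+2*r,x0:x0+2*r],None,fx=S,fy=S,interpolation=cv2.INTER_CUBIC)
    h=cv2.cvtColor(im,cv2.COLOR_RGB2HSV)
    m=((h[...,0]<8)|(h[...,0]>172))&(h[...,1]>110)&(h[...,2]>50) if color=="r" else (h[...,0]>98)&(h[...,0]<128)&(h[...,1]>90)&(h[...,2]>50)
    n,l,st,ce=cv2.connectedComponentsWithStats(m.astype(np.uint8))
    out=[(round(x0+(ce[i][0]+.5)/S-.5,2),round(y0+(ce[i][1]+.5)/S-.5,2),st[i][4]/S**2) for i in range(1,n) if st[i][4]>5*S*S]
    return out
E
python3 - <<'E'
from mod import *
s=cap("scene");t=cap("top");o=bot.get_obs();p=o["eef_pos"];print(p)
a=np.deg2rad(-7.6)-np.pi/2;R=np.array([[np.cos(a),-np.sin(a)],[np.sin(a),np.cos(a)]])
for col,m in(("r",(25.5,0,18)),("b",(0,55.5,18))):
    X=np.array([*(p[:2]+R@m[:2]),127.5+18]); q=proj(s,X[None])[0]; print(col,X.round(1),q.round(1),blob(s,q,col))
x0,y0=325,175
cv2.imwrite("pics/c8.png",np.hstack([crop(s,325,165,65,75,6),crop(t,262,140,65,75,6)]))
E
```

```text
[488.6158892    8.11262187 196.09974621]
r [485.2 -17.2 145.5] [345.1 199.1] [(np.float64(345.13), np.float64(199.98), np.float64(64.61111111111111))]
b [543.6   0.8 145.5] [361.8 205.7] [(np.float64(361.37), np.float64(206.53), np.float64(34.138888888888886))]
```

View pics/c8.png

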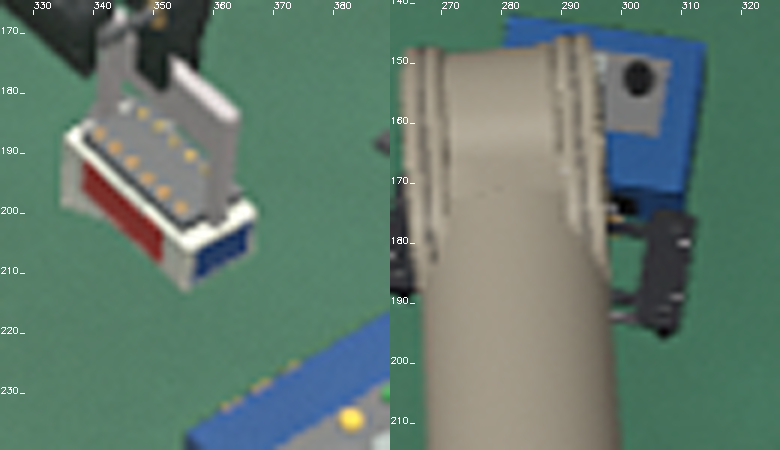

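The blue patch is at (361.4,206.5) and the red at (345.1,200.0), within 1 px of prediction, with the blue end facing the tester. I'll descend and approach.

servo_tool:
  plan:
    - [0,0,0.02,0]
    - [0,0,0.02,0]
    - [0,0,0.02,0]
    - [0,0,0.02,0]
    - [0,0,0.019,0]

```text
time_s: 10.72
eef_pos: [488.5, 8.1, 96.2]
tcp_rot: [-0.0, 0.998, -0.066, 0.0]
wrist_force: [-0.1, 0.1, -4.4]
width: 0.105
```

servo_tool:
  plan:
    - [0.01,0,0,0]
    - [0.01,0,0,0]
    - [0,0,0,0]
    - [0,0,0,0]

```text
time_s: 11.05
eef_pos: [508.5, 5.3, 97.1]
tcp_rot: [0.0, 0.998, -0.067, -0.0]
wrist_force: [-0.7, -1.5, -3.8]
width: 0.104
```

servo_tool:
  plan:
    - [0.003,0,0,0]
    - [0,0,0,0]
    - [0,0,0,0]

```text
time_s: 11.3
eef_pos: [511.4, 5.1, 97.4]
tcp_rot: [-0.0, 0.998, -0.067, 0.0]
wrist_force: [-0.1, -0.3, -3.3]
width: 0.107
```

servo_tool:
  plan:
    - [0.003,0,0,0]
    - [0,0,0,0]
    - [0,0,0,0]

```text
time_s: 11.55
eef_pos: [514.6, 4.7, 97.3]
tcp_rot: [-0.0, 0.998, -0.067, 0.0]
wrist_force: [-0.3, -0.6, -3.9]
width: 0.105
```

servo_tool:
  plan:
    - [0.003,0,0,0]
    - [0,0,0,0]
    - [0,0,0,0]

```text
time_s: 11.8
eef_pos: [517.6, 4.2, 97.2]
tcp_rot: [0.0, 0.998, -0.067, 0.0]
wrist_force: [0.0, 0.3, -3.1]
width: 0.108
```

servo_tool:
  plan:
    - [0.003,0,0,0]
    - [0,0,0,0]
    - [0,0,0,0]

```text
time_s: 12.05
eef_pos: [520.5, 3.8, 97.2]
tcp_rot: [0.0, 0.998, -0.067, 0.0]
wrist_force: [0.2, 0.6, -4.1]
width: 0.106
```

```bash
cat > chk.py <<'E'
from mod import *
import sys
yaw,rel=float(sys.argv[1]),float(sys.argv[2])
s=cap("scene");o=bot.get_obs();p=o["eef_pos"];print(o["time_s"],p.round(1),o["wrist_force"].round(2))
a=np.deg2rad(yaw);R=np.array([[np.cos(a),-np.sin(a)],[np.sin(a),np.cos(a)]])
for col,m in(("r",(25.5,0,18)),("b",(0,55.5,18))):
    X=np.array([*(p[:2]+R@m[:2]),p[2]-rel+18]); q=proj(s,X[None])[0]; print(col,X.round(1),q.round(1),blob(s,q,col), plane(s,*blob(s,q,col)[0][:2],X[2]).round(1) if blob(s,q,col) else '')
E
python3 chk.py -97.6 71; cp pics/c8.png /dev/null
```

```text
12.1 [520.4   3.8  97.2] [-0.73 -0.03 -3.69]
r [517.  -21.5  44.2] [349.6 224.9] [(np.float64(349.63), np.float64(225.27), np.float64(53.05555555555556))] [518.2 -22.7  44.2]
b [575.4  -3.5  44.2] [365.7 231.6] [(np.float64(367.43), np.float64(235.84), np.float64(275.6666666666667))] [591.9 -13.3  44.2]
```

servo_tool:
  plan:
    - [0.002,0,0,0]
    - [0,0,0,0]
    - [0,0,0,0]

```text
time_s: 12.35
eef_pos: [522.4, 3.6, 97.2]
tcp_rot: [-0.0, 0.998, -0.067, 0.0]
wrist_force: [0.2, 0.2, -3.8]
width: 0.108
```

servo_tool:
  plan:
    - [0.002,0,0,0]
    - [0,0,0,0]
    - [0,0,0,0]

```text
time_s: 12.6
eef_pos: [524.4, 3.3, 97.2]
tcp_rot: [0.0, 0.998, -0.067, -0.0]
wrist_force: [0.5, 0.4, -2.8]
width: 0.109
```

servo_tool:
  plan:
    - [0.002,0,0,0]
    - [0,0,0,0]
    - [0,0,0,0]

```text
time_s: 12.85
eef_pos: [526.1, 3.0, 97.1]
tcp_rot: [0.0, 0.998, -0.067, -0.0]
wrist_force: [-2.4, 0.5, -2.6]
width: 0.1
```

servo_tool:
  plan:
    - [0.002,0,0,0]
    - [0,0,0,0]
    - [0,0,0,0]

```text
time_s: 13.1
eef_pos: [528.2, 2.7, 97.1]
tcp_rot: [0.0, 0.998, -0.067, -0.0]
wrist_force: [-2.3, 0.3, -2.4]
width: 0.106
```

servo_tool:
  plan:
    - [0.0015,0,0,0]
    - [0,0,0,0]
    - [0,0,0,0]

```text
time_s: 13.35
eef_pos: [529.7, 2.5, 97.2]
tcp_rot: [-0.0, 0.998, -0.067, -0.0]
wrist_force: [-3.5, 0.3, -2.3]
width: 0.104
```

Run:
```python
from mod import *
f=[];e=[]
for i in range(6):
    s=cap("scene"); o=bot.get_obs(); f.append(o["wrist_force"]);e.append(o["eef_pos"])
print(o["time_s"],np.mean(f,0).round(2),np.mean(e,0).round(1)); print(blob(s,(350.5,226),"r"))
```

```text
13.65 [-2.83  0.33 -2.64] [529.7   2.6  97.2]
[(np.float64(351.13), np.float64(226.75), np.float64(53.888888888888886))]
```

servo_tool:
  plan:
    - [0.0014,0,0,0]
    - [0,0,0,0]
    - [0,0,0,0]
    - [0,0,0,0]

```text
time_s: 13.98
eef_pos: [531.2, 2.4, 97.2]
tcp_rot: [-0.0, 0.998, -0.067, -0.0]
wrist_force: [-3.5, 0.7, -1.9]
width: 0.107
```

Run:
```python
from mod import *
f=[];e=[]
for i in range(6):
    s=cap("scene"); o=bot.get_obs(); f.append(o["wrist_force"]);e.append(o["eef_pos"])
print(o["time_s"],np.mean(f,0).round(2),np.mean(e,0).round(1)); print(blob(s,(350.5,226),"r"))
```

```text
14.2833 [-3.01  0.29 -2.69] [531.2   2.4  97.2]
[(np.float64(351.41), np.float64(227.02), np.float64(54.25))]
```

servo_tool:
  plan:
    - [0.0005,0,0,0]
    - [0,0,0,0]
    - [0,0,0,0]

```text
time_s: 14.53
eef_pos: [531.7, 2.3, 97.2]
tcp_rot: [-0.0, 0.998, -0.067, -0.0]
wrist_force: [-3.5, 0.6, -2.4]
width: 0.107
```

servo_tool:
  plan:
    - [-0.005,0,0,0]
    - [-0.01,0,0,0]
    - [-0.015,0,0,0]
    - [-0.01,0,0,0]
    - [0,0,0,0]

```text
time_s: 14.95
eef_pos: [490.9, 7.9, 97.3]
tcp_rot: [-0.001, 0.998, -0.067, 0.0]
wrist_force: [0.2, -0.4, -2.8]
width: 0.104
```

servo_tool:
  plan:
    - [0,0,0,-0.1047]
    - [0,0,0,-0.1047]
    - [0,0,0,-0.1047]
    - [0,0,0,-0.1047]
    - [0,0,0,-0.1047]

```text
time_s: 15.37
eef_pos: [493.1, 7.6, 97.6]
tcp_rot: [0.0, 0.981, 0.196, 0.001]
wrist_force: [-0.5, -1.0, -3.0]
width: 0.106
```

servo_tool:
  plan:
    - [0,0,0,-0.1047]
    - [0,0,0,-0.1047]
    - [0,0,0,-0.1047]
    - [0,0,0,-0.1047]
    - [0,0,0,-0.1047]

```text
time_s: 15.78
eef_pos: [493.1, 7.6, 97.5]
tcp_rot: [0.0, 0.897, 0.443, 0.001]
wrist_force: [-0.3, -0.5, -4.1]
width: 0.11
```

servo_tool:
  plan:
    - [0,0,0,-0.1047]
    - [0,0,0,-0.1047]
    - [0,0,0,-0.1047]
    - [0,0,0,-0.1047]
    - [0,0,0,-0.1047]

```text
time_s: 16.2
eef_pos: [493.1, 7.6, 97.5]
tcp_rot: [0.001, 0.751, 0.66, 0.001]
wrist_force: [0.4, 0.1, -3.5]
width: 0.108
```

servo_tool:
  plan:
    - [0,0,0,0]
    - [0,0,0,0]
    - [0,0,0,0]

```text
time_s: 16.45
eef_pos: [492.5, 7.6, 97.3]
tcp_rot: [0.0, 0.754, 0.657, 0.0]
wrist_force: [-0.2, 0.7, -2.3]
width: 0.107
```

```bash
python3 chk.py -7.6 71
```

```text
16.5 [492.4   7.6  97.3] [ 0.07 -0.3  -4.14]
r [517.6   4.3  44.3] [354.9 221.1] [(np.float64(355.23), np.float64(220.89), np.float64(60.138888888888886))] [517.9   5.9  44.3]
b [499.7  62.6  44.3] [362.4 209.8] []
```

servo_tool:
  plan:
    - [-0.0008,0.015,0,0]
    - [0,0.015,0,0]
    - [0,0.015,0,0]
    - [0,0.01,0,0]
    - [0,0,0,0]

```text
time_s: 16.92
eef_pos: [548.2, -0.8, 97.2]
tcp_rot: [0.001, 0.754, 0.657, 0.0]
wrist_force: [-0.6, 0.3, -3.4]
width: 0.105
```

servo_tool:
  plan:
    - [0,0.003,0,0]
    - [0,0,0,0]
    - [0,0,0,0]

```text
time_s: 17.17
eef_pos: [549.0, -0.8, 97.2]
tcp_rot: [-0.0, 0.753, 0.658, -0.0]
wrist_force: [-0.4, 0.7, -3.4]
width: 0.106
```

servo_tool:
  plan:
    - [0,0.002,0,0]
    - [0,0,0,0]
    - [0,0,0,0]

```text
time_s: 17.42
eef_pos: [551.3, -1.1, 97.3]
tcp_rot: [-0.0, 0.753, 0.658, 0.0]
wrist_force: [-0.3, 0.2, -3.1]
width: 0.109
```

servo_tool:
  plan:
    - [0,0.002,0,0]
    - [0,0,0,0]
    - [0,0,0,0]

```text
time_s: 17.67
eef_pos: [553.5, -1.5, 97.2]
tcp_rot: [-0.0, 0.753, 0.658, 0.0]
wrist_force: [-0.6, 1.1, -2.9]
width: 0.11
```

servo_tool:
  plan:
    - [0,0.002,0,0]
    - [0,0,0,0]
    - [0,0,0,0]

```text
time_s: 17.92
eef_pos: [555.2, -1.7, 97.1]
tcp_rot: [-0.0, 0.753, 0.658, -0.0]
wrist_force: [-1.4, -0.3, -2.9]
width: 0.103
```

servo_tool:
  plan:
    - [0,0.002,0,0]
    - [0,0.0025,0,0]
    - [0,0,0,0]
    - [0,0,0,0]

```text
time_s: 18.25
eef_pos: [559.7, -2.3, 97.1]
tcp_rot: [-0.0, 0.753, 0.658, -0.0]
wrist_force: [-2.0, 0.1, -2.6]
width: 0.112
```

```bash
cat > f.py <<'E'
from mod import *
f=[];e=[]
for i in range(6):
    s=cap("scene"); o=bot.get_obs(); f.append(o["wrist_force"]);e.append(o["eef_pos"])
print(o["time_s"],np.mean(f,0).round(2),np.mean(e,0).round(1),o["width"])
E
python3 f.py
```

```text
18.55 [-2.68  0.55 -2.47] [559.6  -2.3  97.1] 0.10424768770753481
```

servo_tool:
  plan:
    - [0,0.0015,0,0]
    - [0,0,0,0]
    - [0,0,0,0]
    - [0,0,0,0]

```text
time_s: 18.88
eef_pos: [561.3, -2.5, 97.2]
tcp_rot: [-0.0, 0.753, 0.658, -0.0]
wrist_force: [-3.9, 0.7, -3.4]
width: 0.108
```

```bash
python3 f.py
```

```text
19.1833 [-3.03  0.17 -3.48] [561.3  -2.5  97.2] 0.10816066419050135
```

servo_tool:
  plan:
    - [0,-0.005,0,0]
    - [0,-0.01,0,0]
    - [0,-0.02,0,0]
    - [0,-0.02,0,0]
    - [0,-0.015,0,0]

```text
time_s: 19.6
eef_pos: [491.1, 6.9, 97.3]
tcp_rot: [0.0, 0.753, 0.658, 0.0]
wrist_force: [0.4, -0.8, -3.5]
width: 0.107
```

servo_tool:
  plan:
    - [0,0,-0.02,-0.0528]
    - [0,0,-0.025,-0.0528]
    - [0,0,-0.025,-0.0528]
    - [0,0,-0.025,-0.0528]
    - [0,0,-0.019,-0.0528]

```text
time_s: 20.02
eef_pos: [492.9, 6.7, 213.8]
tcp_rot: [0.001, 0.659, 0.752, 0.002]
wrist_force: [1.3, 0.6, -3.6]
width: 0.108
```

servo_tool:
  plan:
    - [0,-0.0175,0,0]
    - [0,-0.0175,0,0]
    - [0,-0.0175,0,0]
    - [0,-0.0175,0,0]
    - [0,0,0,0]

```text
time_s: 20.43
eef_pos: [420.7, -2.8, 211.6]
tcp_rot: [-0.0, 0.66, 0.751, 0.001]
wrist_force: [1.4, 0.0, -4.1]
width: 0.103
```

servo_tool:
  plan:
    - [-0.0266,-0.0052,0,0]
    - [-0.0266,-0.0052,0,0]
    - [-0.0266,-0.0052,0,0]
    - [-0.0266,-0.0052,0,0]
    - [-0.0266,-0.0052,0,0]

```text
time_s: 20.85
eef_pos: [414.3, -139.0, 211.6]
tcp_rot: [0.001, 0.66, 0.751, 0.001]
wrist_force: [1.2, -0.5, -3.0]
width: 0.104
```

servo_tool:
  plan:
    - [-0.0266,-0.0052,0,0]
    - [-0.0266,-0.0052,0,0]
    - [-0.0266,-0.0052,0,0]
    - [-0.0266,-0.0052,0,0]
    - [-0.0266,-0.0052,0,0]

```text
time_s: 21.27
eef_pos: [405.6, -274.5, 211.8]
tcp_rot: [0.001, 0.66, 0.751, 0.001]
wrist_force: [0.1, 1.2, -4.0]
width: 0.105
```

servo_tool:
  plan:
    - [0,0,0,0]
    - [0,0,0,0]
    - [0,0,0,0]

```text
time_s: 21.52
eef_pos: [405.7, -272.5, 211.3]
tcp_rot: [0.0, 0.66, 0.751, 0.0]
wrist_force: [1.1, 0.3, -3.8]
width: 0.106
```

```bash
python3 chk.py 7.3 71
python3 - <<'E'
from h import *
s=cap("scene");t=cap("top")
cv2.imwrite("pics/c9.png",np.hstack([crop(s,245,180,80,75,5),crop(t,315,150,70,75,5)]))
E
```

```text
21.5667 [ 405.8 -272.   211.2] [ 0.36  0.38 -3.67]
r [ 431.1 -268.8  158.2] [276.  227.7] [(np.float64(275.17), np.float64(228.14), np.float64(66.72222222222223)), (np.float64(283.31), np.float64(236.58), np.float64(90.41666666666667))] [ 430.7 -271.9  158.2]
b [ 398.8 -217.   158.2] [282.1 213.4] []
```

servo_tool:
  plan:
    - [0,0.01,0,0]
    - [0,0.01,0,0]
    - [0,0.01,0,0]
    - [0,0.01,0,0]
    - [0,0.01,0,0]

```text
time_s: 22.08
eef_pos: [455.8, -265.2, 211.2]
tcp_rot: [-0.0, 0.659, 0.752, 0.0]
wrist_force: [0.4, -0.5, -2.9]
width: 0.109
```

servo_tool:
  plan:
    - [0,0.01,0,0]
    - [0,0.01,0,0]
    - [0,0.01,0,0]
    - [0,0,0,0]
    - [0,0,0,0]

```text
time_s: 22.5
eef_pos: [484.7, -261.8, 210.9]
tcp_rot: [-0.0, 0.659, 0.752, -0.0]
wrist_force: [0.5, 0.3, -3.3]
width: 0.106
```

```bash
python3 chk.py 7.4 71
python3 - <<'E'
from h import *
s=cap("scene");t=cap("top")
cv2.imwrite("pics/c9.png",np.hstack([crop(s,250,180,80,75,5),crop(t,315,150,70,75,5)]))
E
```

```text
22.55 [ 484.2 -262.2  211.1] [-0.1   0.07 -3.58]
r [ 509.5 -258.9  158.1] [295.3 240.4] [(np.float64(293.5), np.float64(242.47), np.float64(50.888888888888886))] [ 511.7 -268.   158.1]
b [ 477.1 -207.1  158.1] [300.9 225.4] []
```

View pics/c9.png

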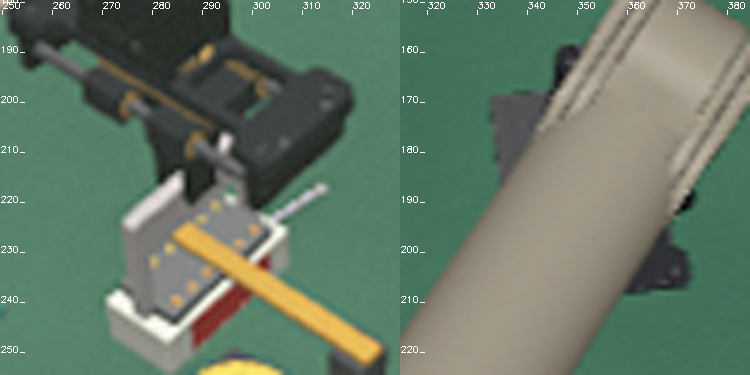

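The arm runs through the slot near its middle (it crosses the plate at about (284,226), between uprights at 278 and 295). I'll move on to the seat and lower.

servo_tool:
  plan:
    - [0,0.01,0,0]
    - [0,0.01,0,0]
    - [0,0.0095,0,0]
    - [0,0,0,0]
    - [0,0,0,0]

```text
time_s: 23.07
eef_pos: [513.7, -258.6, 211.0]
tcp_rot: [-0.0, 0.66, 0.751, -0.0]
wrist_force: [-0.3, -0.2, -3.3]
width: 0.107
```

servo_tool:
  plan:
    - [0,0,0.006,0]
    - [0,0,0.006,0]
    - [0,0,0.004,0]
    - [0,0,0,0]
    - [0,0,0,0]

```text
time_s: 23.48
eef_pos: [513.5, -258.5, 194.9]
tcp_rot: [-0.0, 0.66, 0.751, -0.0]
wrist_force: [0.3, -0.2, -4.0]
width: 0.106
```

servo_tool:
  plan:
    - [0,0,0.003,0]
    - [0,0,0,0]
    - [0,0,0,0]

```text
time_s: 23.73
eef_pos: [513.9, -258.5, 192.2]
tcp_rot: [-0.0, 0.66, 0.751, 0.0]
wrist_force: [-0.1, -0.5, -3.5]
width: 0.109
```

servo_tool:
  plan:
    - [0,0,0.002,0]
    - [0,0,0,0]
    - [0,0,0,0]

```text
time_s: 23.98
eef_pos: [513.9, -258.5, 190.1]
tcp_rot: [-0.0, 0.66, 0.751, 0.0]
wrist_force: [-0.0, -0.8, -3.0]
width: 0.111
```

servo_tool:
  plan:
    - [0,0,0.002,0]
    - [0,0,0,0]
    - [0,0,0,0]

```text
time_s: 24.23
eef_pos: [513.8, -258.5, 188.1]
tcp_rot: [-0.0, 0.66, 0.751, -0.0]
wrist_force: [-1.0, 0.0, -3.6]
width: 0.111
```

servo_tool:
  plan:
    - [0,0,0.0015,0]
    - [0,0,0,0]
    - [0,0,0,0]

```text
time_s: 24.48
eef_pos: [513.9, -258.5, 186.6]
tcp_rot: [-0.0, 0.66, 0.751, 0.0]
wrist_force: [-0.7, 0.9, -3.4]
width: 0.107
```

servo_tool:
  plan:
    - [0,0,0.0015,0]
    - [0,0,0,0]
    - [0,0,0,0]

```text
time_s: 24.73
eef_pos: [514.2, -258.7, 185.8]
tcp_rot: [0.0, 0.66, 0.751, 0.0]
wrist_force: [-1.7, 1.4, 3.6]
width: 0.105
```

servo_tool:
  plan:
    - [0,0,0.001,0]
    - [0,0,0,0]
    - [0,0,0,0]

```text
time_s: 24.98
eef_pos: [514.4, -258.8, 185.8]
tcp_rot: [0.001, 0.66, 0.751, 0.001]
wrist_force: [-4.5, 2.1, 13.0]
width: 0.108
```

servo_tool:
  plan:
    - [0,0,-0.0014,0]
    - [0,0,0,0]
    - [0,0,0,0]

```text
time_s: 25.23
eef_pos: [514.1, -258.7, 185.9]
tcp_rot: [0.0, 0.66, 0.751, 0.0]
wrist_force: [-0.8, 0.8, 3.1]
width: 0.102
```

```bash
python3 f.py; python3 chk.py 7.4 71
```

```text
25.5333 [-0.5   0.26  4.64] [ 514.1 -258.6  185.9] 0.1083900799863561
25.5833 [ 514.1 -258.6  185.9] [0.16 0.32 5.06]
r [ 539.4 -255.3  132.9] [303.1 250.6] [(np.float64(302.81), np.float64(250.88), np.float64(60.25))] [ 539.5 -256.6  132.9]
b [ 507.  -203.6  132.9] [308.4 235.4] []
```

servo_tool:
  plan:
    - [0,0,-0.0006,0]
    - [0,0,0,0]
    - [0,0,0,0]

```text
time_s: 25.83
eef_pos: [513.9, -258.5, 185.9]
tcp_rot: [-0.0, 0.66, 0.751, -0.0]
wrist_force: [1.1, -1.0, 0.1]
width: 0.105
```

servo_tool:
  plan:
    - [0,0,0,0]
    - [0,0,0,0]
    - [0,0,0,0]
    - [0,0,0,0]
    - [0,0,0,0]
  squeeze: 3

```text
time_s: 26.25
eef_pos: [513.8, -258.4, 186.0]
tcp_rot: [-0.0, 0.66, 0.751, -0.0]
wrist_force: [1.2, 0.2, -2.2]
width: 0.117
```

servo_tool:
  plan:
    - [0,0,0,0]
    - [0,0,0,0]
    - [0,0,0,0]
    - [0,0,0,0]
    - [0,0,0,0]
  grip: 0.7

```text
time_s: 26.67
eef_pos: [513.9, -258.6, 186.3]
tcp_rot: [-0.0, 0.66, 0.751, 0.0]
wrist_force: [0.0, -0.6, -0.3]
width: 0.151
```

```bash
python3 f.py; python3 chk.py 7.4 71
```

```text
26.9667 [-0.32 -0.01 -0.06] [ 513.9 -258.5  186.2] 0.1505943265247327
27.0167 [ 513.9 -258.5  186.2] [ 0.52 -0.05 -0.3 ]
r [ 539.2 -255.3  133.2] [303.1 250.5] [(np.float64(302.2), np.float64(250.73), np.float64(60.19444444444444))] [ 538.1 -257.7  133.2]
b [ 506.8 -203.5  133.2] [308.4 235.2] []
```

servo_tool:
  plan:
    - [0,0,0,0]
    - [0,0,0,0]
    - [0,0,0,0]
    - [0,0,0,0]
    - [0,0,0,0]
  grip: 0.4

```text
time_s: 27.43
eef_pos: [513.9, -258.5, 186.2]
tcp_rot: [-0.0, 0.66, 0.751, 0.0]
wrist_force: [0.1, 0.2, 0.3]
width: 0.292
```

servo_tool:
  plan:
    - [0,0,-0.005,0]
    - [0,0,-0.01,0]
    - [0,0,-0.015,0]
    - [0,0,-0.02,0]
    - [0,0,-0.02,0]

```text
time_s: 27.85
eef_pos: [513.8, -258.6, 257.8]
tcp_rot: [0.0, 0.66, 0.751, 0.0]
wrist_force: [-0.2, -0.2, 0.7]
width: 0.297
```

servo_tool:
  plan:
    - [0,-0.03,-0.03,0]
    - [0,-0.03,-0.03,0]
    - [0,0,0,0]
    - [0,0,0,0]
    - [0,0,0,0]

```text
time_s: 28.27
eef_pos: [455.8, -265.8, 315.7]
tcp_rot: [0.0, 0.66, 0.752, 0.001]
wrist_force: [0.6, -0.0, -0.4]
width: 0.302
```

Run:
```python
from mod import *
for i in range(12):
    s=cap("scene")
    if i%4==3: print(blob(s,(303,250.5),"r"))
o=bot.get_obs();print(o["time_s"],o["eef_pos"],o["wrist_force"])
t=cap("top")
cv2.imwrite("pics/c10.png",np.hstack([crop(s,265,200,70,85,6),crop(t,320,145,60,85,6)]))
```

```text
[(np.float64(302.3), np.float64(250.8), np.float64(60.69444444444444))]
[(np.float64(302.36), np.float64(250.74), np.float64(59.666666666666664))]
[(np.float64(302.36), np.float64(250.74), np.float64(59.80555555555556))]
28.8667 [ 455.45321857 -266.16658581  315.04146816] [-0.29460452  0.03840222  0.34106793]
```

View pics/c10.png

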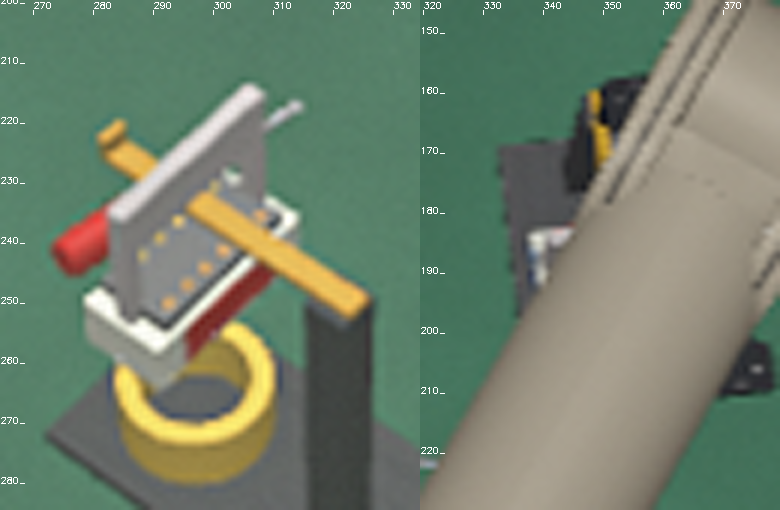

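Run:
```python
from h import *
s=cap("scene"); a=np.deg2rad(7.4);R=np.array([[np.cos(a),-np.sin(a)],[np.sin(a),np.cos(a)]])
for m in((0,-52,116),(0,52,116),(25,-55,0),(25,-55,44),(25,55,44)):
    print(m,proj(s,np.array([[*(np.array([513.9,-258.5])+R@m[:2]),116+m[2]]])).round(1))
```

```text
(0, -52, 116) [[283.2 236.1]]
(0, 52, 116) [[307.  214.6]]
(25, -55, 0) [[291.1 265.5]]
(25, -55, 44) [[290.4 256.6]]
(25, 55, 44) [[314.4 233.8]]
```

```bash
python3 -c "
from station import ticket; print(ticket.job_done())"
```

```text
the job is handed in; nothing more can be done
None
```

The module was pressed on the tester with its blue end, then its red side, and now hangs on the yellow hook. I handed the job in at about 29 s of the 67 s allowed.

- **Presses:** At the end of each press the contact force averaged about 3.0 N. I had gone about 6 mm past first contact both times. By the stated spring force, 3.0 N means the bar gave 5 to 6 mm of its 12 mm. I couldn't see the bar itself, because the tester and the arm hid it; depth and centring come from the force, the arm position and the patch positions in the scene camera.
- **Hanging:** The handle rests on the arm near the middle of the slot. The corners I read in the last picture are within about 1.5 px of where a level module would put them. The red patch stayed within 0.1 px over the last checks, and the gripper is clear with no force on the wrist.
- **Other objects:** I saw no contact with them, and the force readings gave no sign of any. The last picture shows the tape and screwdriver in place; I didn't re-measure the rest.

**Disagreement:** Cameras and arm disagreed on height. The fingertips looked about 30 to 38 mm higher than the reported TCP. I set the heights from the images, the gripper opening and the contact forces. With that correction, the handle touched the hook about 1 mm from the predicted height. Setting it down briefly pressed on the hook with about 17 N; I eased that off before letting go.

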